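Heft three look-alike jars and weigh the opened one

ROBOT

A 7-joint arm with a two-finger parallel gripper is mounted at the origin on the work surface. World frame = base frame: x ahead of the robot, y to its left, z up, the work surface at z = 0. Lengths are in m, angles in rad, forces in N, time in s.
With the tool pointing down it reaches from about 0.425 to 1.025 m from the base axis. Payload 9.4 kg.
Tool frame: the origin (TCP) lies at the very end of the fingers, on their centre line; the grasp point (between the pads) lies 19 mm behind it (manip.pinch_z is the distance from the TCP to the grasp point, in m); y points along the fingers, x is the direction in which the jaws open and shut, and the axes are right-handed (so a half turn about y gives the same grasp; the last joint's range is limited). The gripper opens to 93 mm and grips with 3 to 60 N. Pads are 15 mm wide; open, the fingers measure 128 mm over their backs; the gripper's body (75 mm by 188 mm) begins 65 mm behind the grasp point.
Start: joints at [-1.411, 0.599, -0.003, 1.599, 0.002, 0.943, -0.08], TCP at [0.17, 0.705, 0.185] pointing down, gripper open.
Joint ranges: [-2.57, 2.57], [-0.35, 1.97], [-1.29, 1.29], [0.11, 2.56], [-1.05, 4.19], [0.11, 1.86], [-2.63, 2.63]. Speed limits (rad/s): [2.22, 2.22, 3.01, 3.01, 3.14, 3.14, 3.14].

INTERFACE

Orientations are given as a unit quaternion [x, y, z, w].
In Python, from bench import manip, grab_frame gives the robot as it stands.
- The arm moves only by the tool send_rows, never from a script. Its argument "motion" is a list of rows, each an object with "jaw": the closure in counts, from 0 (fully open) to 255 (shut); "offset": the shift along the tool's x, y, z in m, a list of three; "rotation": the turn, a rotation vector about the tool's x, y, z in degrees, a list of three. A call has 1 to 20 rows; each row is the pose to reach, as a shift and turn from the pose commanded when the call began, along the tool's axes at that moment; what a row does not reach only later rows make up. A row lasts 1/12 s, in which the tool goes at most 41.7 mm and 7.16 degrees, less where a joint would pass 70% of its speed; a pose out of reach is approached as far as the arm can. A call with a gripper value outside its range is refused whole. The fingers move at their own pace and stop on an object; the grip force is fixed at half the most. Time passes only in rows, so rows that repeat a pose let the fingers close. It gives the time, the measured TCP pose, the force and the opening at its end, in the units of the state.
- manip.observe(): the state, without advancing time (a new reading comes with each control period).
- grab_frame(name): name is "scene" or "side" or "wrist"; returns a dict with "img" (480x640x3 uint8, red, green, blue), "mtx" (3x3 intrinsics, pixels), "dist_coeffs" ([k1, k2, p1, p2, k3] as OpenCV has them; the pictures are not rectified), "cam_to_world" (4x4, takes a point from camera to world coordinates); the wrist camera has in their place "mount" (4x4, takes a point from camera to tool coordinates, whose origin is the TCP and whose axes are the tool frame's). Camera axes: x right, y up, looking along -z (the intrinsics and any distortion apply to the point x, -y, -z); pixel columns grow to the right and rows downward; lengths in m; the calibration is good to about 2 mm. A picture is of the moment at which its call begins: read the wrist's pose just before it. There is no depth.
- manip.job_done(): hands the job in, once; it reports no verdict.
The state is a dict: "time": time; "joint_positions": joint angles; "qvel": joint speeds; "joint_torque": joint torques, N m; "position": TCP position; "orientation": TCP orientation; "force": force on the tool from outside, world axes, zero at the start; "moment": the same for the moment, N m; "opening": finger opening in m.
Only numpy, scipy, OpenCV 4.12 (cv2) and the standard library are available. Lean on these libraries where they do the work, as an engineer would, in place of code of your own. Each camera call takes 0.05 s, during which the arm holds its last target.

TASK

Three look-alike closed jars of grinding beads stand on the bench: one is full, one is part-used and one is empty. Only their weight tells them apart: find out which is which, then stand the part-used one upright in the middle of the scale's pan, stand the empty one upright in the wash-up crate, and leave (or put back) the full one upright where it stood. Set every jar down gently without dropping it or pressing hard on the scale, do not tip one over, and do not disturb the bottle, test cube and beaker among the jars or the old tub in the crate.

Things in the scene. Friction and masses are not known exactly. Their poses are not given: they have to be found in the camera images.
- jar_a_mid (a point): one of three look-alike white screw-lid jars, 100 mm high, on the bench; round wall 62 mm in diameter from 3 to 78 mm above its base, lid 58 mm across above that. Point: its centre, 50 mm above its base; z up. Which jar is which changes each time. Weight: empty 0.05-0.07 kg, part-used 0.23-0.34 kg, full 0.53-0.61 kg
- jar_b_mid (a point): one of three look-alike white screw-lid jars, 100 mm high, on the bench; round wall 62 mm in diameter from 3 to 78 mm above its base, lid 58 mm across above that. Point: its centre, 50 mm above its base; z up. Which jar is which changes each time. Weight: empty 0.05-0.07 kg, part-used 0.23-0.34 kg, full 0.53-0.61 kg
- jar_c_mid (a point): one of three look-alike white screw-lid jars, 100 mm high, on the bench; round wall 62 mm in diameter from 3 to 78 mm above its base, lid 58 mm across above that. Point: its centre, 50 mm above its base; z up. Which jar is which changes each time. Weight: empty 0.05-0.07 kg, part-used 0.23-0.34 kg, full 0.53-0.61 kg
- jar_a: the same jar a; origin at the centre of its underside
- jar_b: the same jar b; origin at the centre of its underside
- jar_c: the same jar c; origin at the centre of its underside
- pan_mid (a point): centre of the top face of the bench scale's steel pan, 94 mm above the bench; the pan is flat, 190 mm (x) by 225 mm (y), with a 6 mm lip on its two sides and a 9 mm lip at its back (+x); the axes are those of the scale; it rides on the load cell's soft mounts and gives about 1 mm under a jar (4 N per mm, 6 mm at most)
- scale: bench scale, cream housing with a sloped key panel in front (-x) and a square steel pan on top, 260 x 245 mm, 94 mm high to the pan; fixed; origin on the bench under its middle
- crate_floor (a point): centre of the inner floor of the wash-up crate, 4 mm above the bench; the axes are those of the crate: inside 272 mm along x and 212 mm along y
- crate_free (a point): centre of the free part of the crate's floor, 50 mm towards -x of the crate's middle (an old tub stands at the other end)
- crate: wash-up crate, open grey plastic box, 280 (x) x 220 (y) mm, walls 4 mm thick and 85 mm high; fixed; origin on the bench under its middle
- old_tub: short wide white tub, 77 mm in diameter, 62 mm high, standing at the +x end of the crate; bystander; origin at the centre of its underside
- reagent_bottle: small bottle, 40 mm in diameter, 105 mm high, standing among the jars; bystander; origin at the centre of its underside
- test_cube: hardened cement test cube, 50 mm, among the jars; bystander; origin at the centre of its underside
- beaker: small clear plastic beaker, 52 mm in diameter, 75 mm high, among the jars; bystander; origin at the centre of its underside
There are look-alikes about, which are no part of the job. What is shaped like the jar_a but orange is not meant. Leave any orange or red look-alike of the jar_b alone.

How it is judged:
By the outcome, as a careful person would: the job done as asked, in the order asked, and still so for the second after the job is handed in, with the robot touching nothing.
It also fails if it takes over 67 s, if anything falls off the work surface, if the arm or the gripper's body presses on something with over 40 N, if the wrist force passes 120 N, or if a joint passes its speed limit or range.

## Working session

There is one attempt and no reset: what is moved stays moved. The work goes in short steps, Python scripts to look and compute and a tool call to move; the robot and the scene stay as the last step left them, time stands still between calls to the robot, and variables do not carry over. Pictures are saved under pics/ and viewed, and the job is handed in when it is done.

Besides the shell and the picture viewer there is one more tool, called after ">>>" as name(argument=value, ...) on one line, values as JSON. send_rows: Moves the arm, as the interface text tells. Its arguments: {"type":"object","properties":{"motion":{"type":"array"}},"required":["motion"]}

```bash
ls; mkdir -p pics; python3 - <<'E'
from bench import manip, grab_frame
import cv2
s=manip.observe()
for k,v in s.items(): print(k,v)
for n in ["scene","side","wrist"]:
    f=grab_frame(n); cv2.imwrite(f"pics/{n}0.png",f["img"][:,:,::-1])
    print(n,f["mtx"],f["dist_coeffs"],f.get("cam_to_world",f.get("mount")))
E
```

```text
pics
time 0.0
joint_positions [-1.41066917  0.60012731 -0.0025335   1.60010272  0.00176951  0.942886
 -0.07977975]
qvel [ 3.62015725e-04 -2.08109631e-04 -1.12379292e-03 -1.61711025e-03
  1.18532400e-03 -1.33877204e-05 -1.38790440e-03]
joint_torque [-6.66382748e-04 -7.65055275e+01  1.49739325e+00 -2.52344102e+01
 -5.23692300e-02  1.70040701e-02  1.36734843e-04]
position [0.16999475 0.70425039 0.18366825]
orientation [ 0.5559207   0.43704988 -0.43783942 -0.55519025]
force [-0.41868877 -0.59689511  0.37997613]
moment [ 0.02236798 -0.03503183 -0.05670837]
opening 0.09300630483287474
scene [[478.55671415   0.         316.92228971]
 [  0.         478.55671415 248.80636157]
 [  0.           0.           1.        ]] [-0.0547815  0.         0.         0.         0.       ] [[ 0.5734299  -0.63573247  0.51674208  1.07029988]
 [ 0.81922336  0.45046938 -0.35489496 -0.33209529]
 [-0.00715824  0.62683456  0.7791195   0.87836182]
 [ 0.          0.          0.          1.        ]]
side [[596.03863435   0.         313.04225269]
 [  0.         596.03863435 235.04424489]
 [  0.           0.           1.        ]] [0.03480929 0.         0.         0.         0.        ] [[ 0.71194744  0.39615387 -0.57982149 -0.2510555 ]
 [-0.70212114  0.38684952 -0.59780712 -0.82141576]
 [-0.01251993  0.83271217  0.55356453  0.8642656 ]
 [ 0.          0.          0.          1.        ]]
wrist [[405.62845749   0.         321.82716438]
 [  0.         405.62845749 237.46695485]
 [  0.           0.           1.        ]] [-0.06982776  0.          0.          0.          0.        ] [[ 9.99999784e-01  5.73924975e-04  3.19241648e-04 -3.44306255e-04]
 [ 1.46471705e-04  2.78952254e-01 -9.60304961e-01 -1.98363481e-01]
 [-6.40196178e-04  9.60304801e-01  2.78952110e-01  7.73262662e-02]
 [ 0.00000000e+00  0.00000000e+00  0.00000000e+00  1.00000000e+00]]
```

View pics/scene0.png

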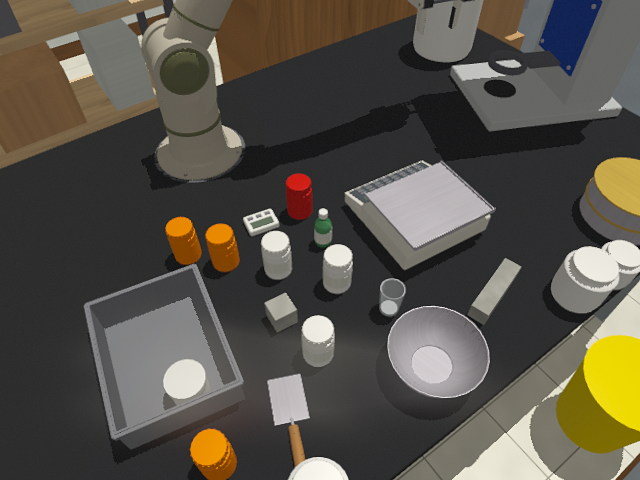

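View pics/side0.png

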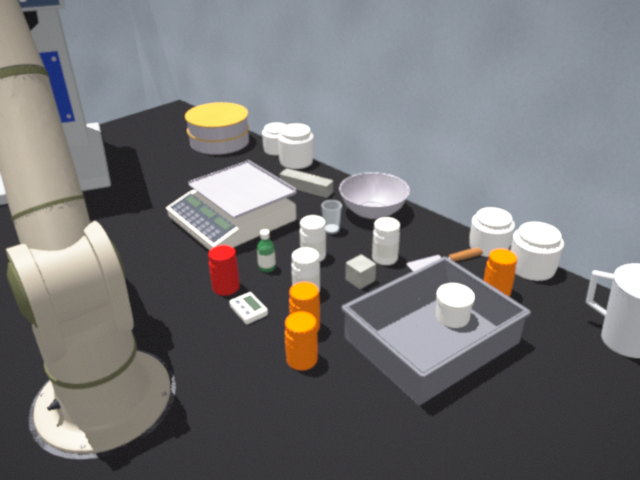

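View pics/wrist0.png

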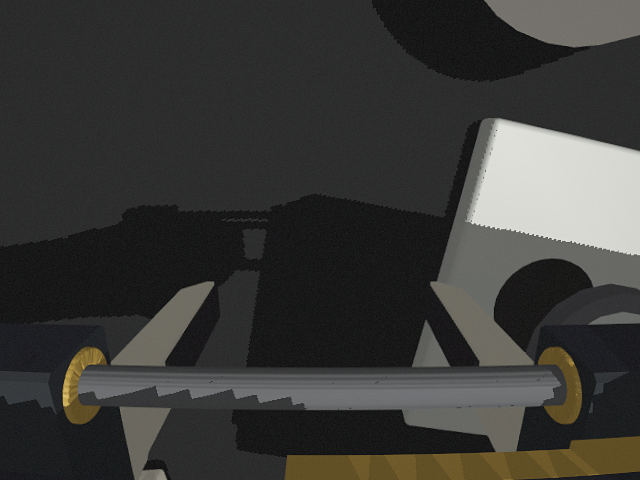

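```bash
cat > h.py <<'E'
import numpy as np, cv2
from bench import manip, grab_frame
def ray(f,uv):
    p=cv2.undistortPoints(np.array([[uv]],float),f["mtx"],np.array(f["dist_coeffs"],float))[0,0]
    M=np.array(f["cam_to_world"]); d=M[:3,:3]@np.array([p[0],-p[1],-1]); return M[:3,3],d/np.linalg.norm(d)
def onz(f,uv,z):
    o,d=ray(f,uv); return o+d*(z-o[2])/d[2]
def tri(f1,u1,f2,u2):
    o1,d1=ray(f1,u1);o2,d2=ray(f2,u2)
    A=np.stack([d1,-d2],1);t=np.linalg.lstsq(A,o2-o1,rcond=None)[0]
    a=o1+d1*t[0];b=o2+d2*t[1];return (a+b)/2,np.linalg.norm(a-b)
def proj(f,P):
    M=np.linalg.inv(np.array(f["cam_to_world"])); q=M[:3,:3]@np.array(P)+M[:3,3]
    r=cv2.projectPoints(np.array([[q[0],-q[1],-q[2]]]),np.zeros(3),np.zeros(3),f["mtx"],np.array(f["dist_coeffs"],float))[0]
    return r[0,0]
E
python3 - <<'E'
from h import *
for n in ["scene","side"]:
    f=grab_frame(n); img=f["img"]; hsv=cv2.cvtColor(img,cv2.COLOR_RGB2HSV)
    m=((hsv[...,2]>140)&(hsv[...,1]<45)).astype(np.uint8)
    k,l,st,c=cv2.connectedComponentsWithStats(m)
    for i in range(1,k):
        if 60<st[i,4]<8000: print(n,st[i],c[i].round(1))
    x,y,w,h=(150,150,350,250) if n=="scene" else (180,160,350,240)
    cv2.imwrite(f"pics/{n}_crop.png",cv2.resize(img[y:y+h,x:x+w,::-1],None,fx=2.2,fy=2.2,interpolation=cv2.INTER_CUBIC))
E
```

```text
scene [145   6  20  12 147] [154.1  11.4]
scene [121  14  17  10 105] [129.6  18.7]
scene [144  18  25  21 145] [155.2  26. ]
scene [149  26  43  34 497] [162.7  41.6]
scene [ 46  32  33  16 259] [62.5 39.7]
scene [207  37  16  49 327] [215.4  61.8]
scene [ 60  53  33  27 549] [76.3 66.5]
scene [496  60  25   8 135] [509.1  63.2]
scene [452  62  54  19 576] [475.1  71.1]
scene [598  97  24  14 156] [610.7 104.8]
scene [222 125  20  23 259] [231.2 137.4]
scene [ 364  160  130   88 5806] [427.8 203.5]
scene [345 189  19  17  90] [353.8 197.3]
scene [243 209  36  24 376] [260.2 220.1]
scene [261 231  30  31 539] [275.8 242.5]
scene [ 564  240   76   53 2458] [604.2 263.3]
scene [324 244  29  27 550] [338.3 255.9]
scene [ 472  258   49   57 1114] [496.1 286.2]
scene [380 278  25  20  63] [392.4 285.2]
scene [ 585  280   55   69 1444] [621.6 318.2]
scene [202 282  41  99 128] [222.5 333.1]
scene [265 293  32  27 495] [280.2 306. ]
scene [381 300  17  14 188] [388.7 306.8]
scene [ 387  306  103   92 4975] [430.1 358.7]
scene [302 315  33  33 762] [318.3 329.8]
scene [ 163  349   62   57 1827] [190.2 378.8]
scene [542 371  33  31 175] [558.9 387.6]
scene [ 267  374   43   52 1587] [287.6 399.2]
scene [148 382  94  41 209] [195.1 401.8]
scene [ 452  405  112   75 3286] [510.1 457.5]
scene [610 441  30  39 365] [627.9 456.5]
scene [ 288  457   61   23 1020] [318. 470.]
side [   0    0   36   68 1453] [12.  39.1]
side [   0   75   75  140 7484] [ 29.4 147. ]
side [ 166  160  130   89 7133] [234.9 204.6]
side [ 81 177  26   8  87] [ 94.2 179.9]
side [ 291  200   51   87 2281] [313.8 242.1]
side [   6  202  115  103 7313] [ 60.  251.6]
side [ 346  216   54   57 1476] [379.9 245. ]
side [258 253  17  15 195] [265.7 260.4]
side [ 342  255  188  121 7101] [435.2 322.5]
side [229 292  39  32 764] [248.2 307.1]
side [  31  380   65   79 2399] [ 58.  426.8]
```

View pics/scene_crop.png

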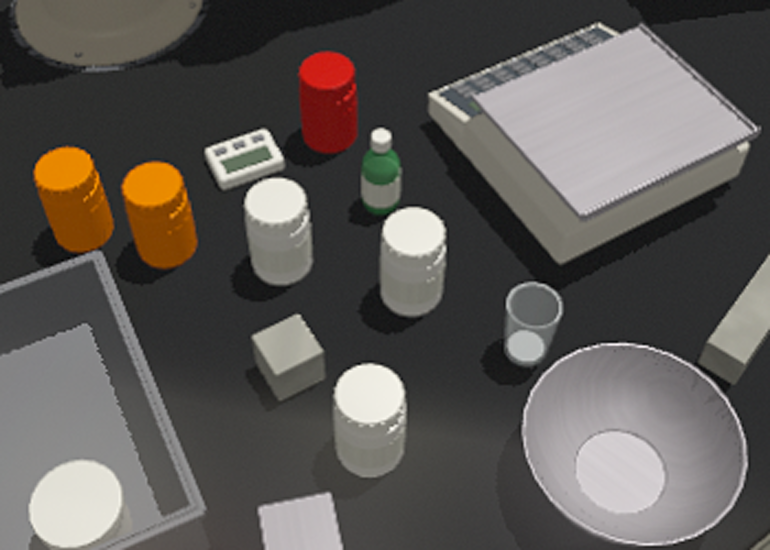

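View pics/side_crop.png

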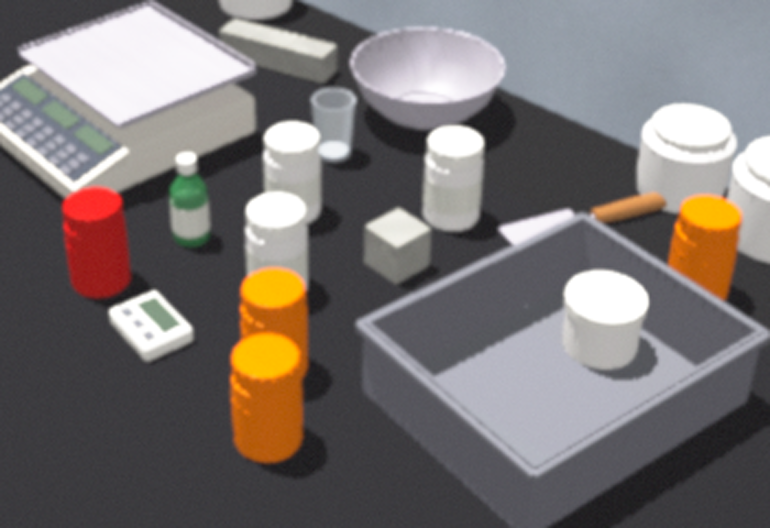

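```bash
python3 - <<'E'
from h import *
S=grab_frame("scene");D=grab_frame("side")
cs=lambda u:(150+u[0]/2.2-.3,150+u[1]/2.2-.3); cd=lambda u:(180+u[0]/2.2-.3,160+u[1]/2.2-.3)
np.set_printoptions(precision=4,suppress=True)
def r(name,z,a=None,b=None):
    o=[name]
    if a: o+=["scene",onz(S,cs(a),z)[:2]]
    if b: o+=["side",onz(D,cd(b),z)[:2]]
    if a and b: o+=["tri",*tri(S,cs(a),D,cd(b))]
    print(*o)
r("J1",.1,(276,204),(277.5,211)); r("J2",.1,(414,233),(292.5,139)); r("J3",.1,(370,392),(455,143))
r("bot",.105,(381,137),(186,158)); r("cube",.05,(288,340),(398,227)); r("beak",.075,(533,305),(334,102))
r("tub",.066,(77,502),(606,297)); r("or1",.1,(66,170),(266,358)); r("or2",.1,(155,186),(274,290)); r("red",.1,(328,74),(94,206))
for n,a,b in zip("LF BF BB LB".split(),[(475,97),(642,27),(758,130),(583,214)],[(22,50),None,(150,3),(254,70)]): r("pan"+n,.1,a,b)
for q in [(22,50),(150,3),(254,70),(122,115)]: r("panside",.1,None,q)
for q in [(87,305),(196,268),(242,380),(118,438)]: print("crate",onz(S,q,.085))
for q in [(360,325),(585,216),(766,333),(535,470)]: r("crate side",.085,None,q)
E
```

```text
J1 scene [ 0.4889 -0.0396] side [ 0.4809 -0.043 ] tri [ 0.4854 -0.038   0.0953] 0.00026648247653756523
J2 scene [0.5938 0.0474] side [0.5857 0.042 ] tri [0.5914 0.0489 0.0951] 0.0018428283060380876
J3 scene [ 0.7085 -0.0835] side [ 0.7023 -0.0892] tri [ 0.7074 -0.0836  0.0961] 0.002866486003626347
bot scene [0.4793 0.0909] side [0.4753 0.0903] tri [0.4774 0.0925 0.1027] 0.0006880480816649183
cube scene [ 0.5968 -0.0981] side [ 0.5971 -0.1028] tri [ 0.5977 -0.1     0.0496] 0.004048863666061498
beak scene [0.7092 0.0988] side [0.7037 0.0929] tri [0.7084 0.099  0.0716] 0.002981325697341152
tub scene [ 0.6386 -0.3285] side [ 0.6345 -0.332 ] tri [ 0.6375 -0.3294  0.0632] 0.0018160873503581733
or1 scene [ 0.3307 -0.187 ] side [ 0.3227 -0.1924] tri [ 0.3266 -0.1869  0.0949] 0.0020631769556259394
or2 scene [ 0.4009 -0.1242] side [ 0.3918 -0.1306] tri [ 0.3968 -0.1238  0.0942] 0.002403134834970093
red scene [0.3677 0.1009] side [0.3574 0.0957] tri [0.3625 0.1038 0.0938] 0.0009773992975009318
panLF scene [0.4857 0.2071] side [0.4973 0.4219] tri [0.4488 0.2621 0.1267] 0.1319676001263045
panBF scene [0.5068 0.4287]
panBB scene [0.69   0.4142] side [0.6873 0.4085] tri [0.6902 0.4137 0.0984] 0.0029477013808668854
panLB scene [0.6685 0.1924] side [0.6606 0.183 ] tri [0.6674 0.1929 0.0953] 0.004718637224394755
panside side [0.4973 0.4219]
panside side [0.6873 0.4085]
panside side [0.6606 0.183 ]
panside side [0.4874 0.2145]
crate [ 0.3981 -0.4234  0.085 ]
crate [ 0.441  -0.2046  0.085 ]
crate [ 0.71   -0.2472  0.085 ]
crate [ 0.6819 -0.466   0.085 ]
crate side side [ 0.4243 -0.2087]
crate side side [ 0.7065 -0.2555]
crate side side [ 0.6705 -0.4728]
crate side side [ 0.3934 -0.4265]
```

```bash
cat >> h.py <<'E'
from scipy.spatial.transform import Rotation as R
np.set_printoptions(precision=4,suppress=True)
def to(target,jawdir=None):
    """world target TCP; jawdir: world xy angle (deg) of the jaw axis (mod 180)"""
    s=manip.observe(); Rt=R.from_quat(s["orientation"]); M=Rt.as_matrix()
    print("t",s["time"],"pos",np.array(s["position"]),"F",np.array(s["force"]),"open",round(s["opening"],4),"q",np.array(s["joint_positions"]))
    x=M[:,0]; ang=np.degrees(np.arctan2(x[1],x[0])); print("jaw angle",round(ang,1),"tool y",M[:,1],"tool z",M[:,2])
    print("offset",M.T@(np.array(target)-np.array(s["position"])))
    if jawdir is None: jawdir=ang
    d=(jawdir-ang+90)%180-90
    xn=np.array([np.cos(np.radians(ang+d)),np.sin(np.radians(ang+d)),0]);yn=np.array([0,0,-1.])
    Rn=np.stack([xn,yn,np.cross(xn,yn)],1)
    print("rot deg",np.degrees(R.from_matrix(M.T@Rn).as_rotvec()))
E
python3 - <<'E'
from h import *
to([.59,.045,.19])
E
```

```text
t 0.35 pos [0.1701 0.7047 0.1843] F [0.3111 0.8657 0.5836] open 0.0932 q [-1.4107  0.5995 -0.0025  1.5995  0.0018  0.9429 -0.0798]
jaw angle 76.4 tool y [ 0.     -0.0003 -1.    ] tool z [-0.9721  0.2346 -0.0001]
offset [-0.5428 -0.0055 -0.5629]
rot deg [ 0.0061  0.     -0.0184]
```

>>> send_rows(motion=[{"jaw": 0,"offset": [-0.543,-0.005,-0.563],"rotation": [0,0,0]},{"jaw": 0,"offset": [-0.543,-0.005,-0.563],"rotation": [0,0,0]},{"jaw": 0,"offset": [-0.543,-0.005,-0.563],"rotation": [0,0,0]},{"jaw": 0,"offset": [-0.543,-0.005,-0.563],"rotation": [0,0,0]},{"jaw": 0,"offset": [-0.543,-0.005,-0.563],"rotation": [0,0,0]},{"jaw": 0,"offset": [-0.543,-0.005,-0.563],"rotation": [0,0,0]},{"jaw": 0,"offset": [-0.543,-0.005,-0.563],"rotation": [0,0,0]},{"jaw": 0,"offset": [-0.543,-0.005,-0.563],"rotation": [0,0,0]},{"jaw": 0,"offset": [-0.543,-0.005,-0.563],"rotation": [0,0,0]},{"jaw": 0,"offset": [-0.543,-0.005,-0.563],"rotation": [0,0,0]},{"jaw": 0,"offset": [-0.543,-0.005,-0.563],"rotation": [0,0,0]},{"jaw": 0,"offset": [-0.543,-0.005,-0.563],"rotation": [0,0,0]},{"jaw": 0,"offset": [-0.543,-0.005,-0.563],"rotation": [0,0,0]},{"jaw": 0,"offset": [-0.543,-0.005,-0.563],"rotation": [0,0,0]},{"jaw": 0,"offset": [-0.543,-0.005,-0.563],"rotation": [0,0,0]},{"jaw": 0,"offset": [-0.543,-0.005,-0.563],"rotation": [0,0,0]},{"jaw": 0,"offset": [-0.543,-0.005,-0.563],"rotation": [0,0,0]},{"jaw": 0,"offset": [-0.543,-0.005,-0.563],"rotation": [0,0,0]},{"jaw": 0,"offset": [-0.543,-0.005,-0.563],"rotation": [0,0,0]},{"jaw": 0,"offset": [-0.543,-0.005,-0.563],"rotation": [0,0,0]}])

```text
time: 2.02
position: [0.5932, 0.0373, 0.1897]
orientation: [0.559, 0.435, -0.435, -0.556]
force: [-0.1, -0.7, 0.9]
opening: 0.0931
```

```bash
python3 - <<'E'
from h import *
to([.59,.045,.19])
for n in ["wrist","side"]:
    f=grab_frame(n); cv2.imwrite(f"pics/{n}1.png",f["img"][:,:,::-1])
s=manip.observe();print(s["position"],s["force"])
E
```

```text
t 2.0167 pos [0.5932 0.0373 0.1897] F [-0.1341 -0.6696  0.9022] open 0.0931 q [-0.2056  0.4352  0.064   1.9064 -0.033   0.7991  1.201 ]
jaw angle 75.9 tool y [ 0.0025 -0.003  -1.    ] tool z [-0.9701  0.2428 -0.0031]
offset [ 0.0067 -0.0003  0.005 ]
rot deg [ 0.1795  0.0002 -0.133 ]
[0.5903 0.0434 0.1894] [ 0.1933  0.6966 -0.914 ]
```

View pics/wrist1.png

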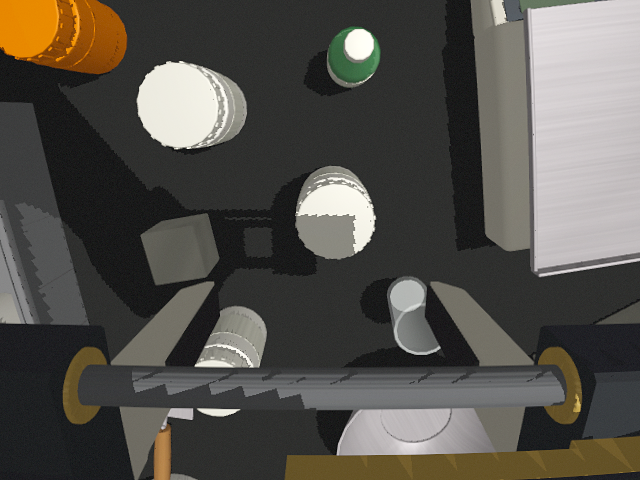

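View pics/side1.png

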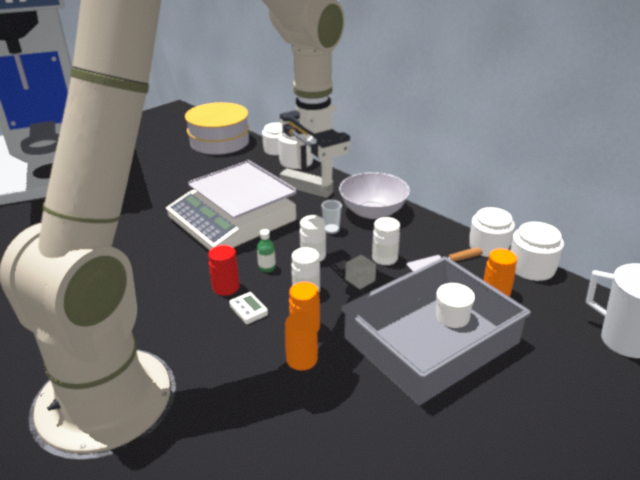

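```bash
cat >> h.py <<'E'
def wr(uv,z,s=None,f=None):
    f=f or grab_frame("wrist"); s=s or manip.observe()
    T=np.eye(4);T[:3,:3]=R.from_quat(s["orientation"]).as_matrix();T[:3,3]=s["position"]
    g=dict(f);g["cam_to_world"]=T@np.array(f["mount"]); return onz(g,uv,z)
E
python3 - <<'E'
from h import *
s={"position":[.5932,.0373,.1897],"orientation":manip.observe()["orientation"]}
f=grab_frame("wrist");cv2.imwrite("pics/wrist2.png",f["img"][:,:,::-1])
for q in [(336,220),(178,105)]: print(wr(q,.1,s,f))
s=manip.observe();print(s["time"],s["position"],s["force"])
E
```

```text
[0.5888 0.0486 0.1   ]
[ 0.4839 -0.0379  0.1   ]
2.1667 [0.5897 0.045  0.1894] [-0.3594  0.6157 -0.7041]
```

View pics/wrist2.png

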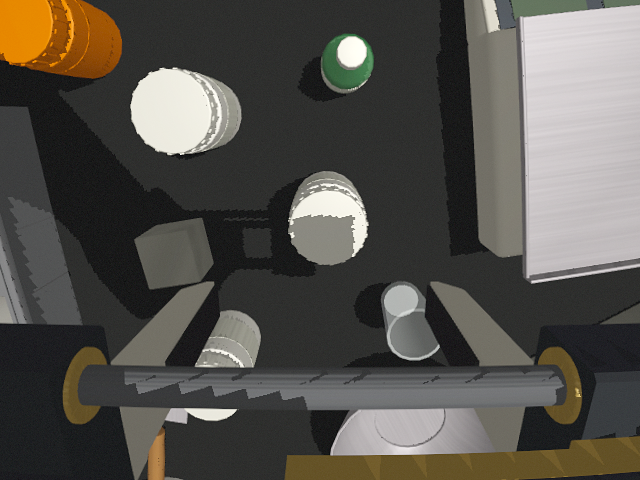

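>>> send_rows(motion=[{"jaw": 0,"offset": [0.002,0.04,0],"rotation": [0,0,0]},{"jaw": 0,"offset": [0.002,0.08,0],"rotation": [0,0,0]},{"jaw": 0,"offset": [0.002,0.115,0],"rotation": [0,0,0]},{"jaw": 0,"offset": [0.002,0.135,0],"rotation": [0,0,0]},{"jaw": 0,"offset": [0.002,0.147,0],"rotation": [0,0,0]},{"jaw": 0,"offset": [0.002,0.147,0],"rotation": [0,0,0]},{"jaw": 0,"offset": [0.002,0.147,0],"rotation": [0,0,0]},{"jaw": 255,"offset": [0.002,0.147,0],"rotation": [0,0,0]},{"jaw": 255,"offset": [0.002,0.147,0],"rotation": [0,0,0]},{"jaw": 255,"offset": [0.002,0.147,0],"rotation": [0,0,0]},{"jaw": 255,"offset": [0.002,0.147,0],"rotation": [0,0,0]},{"jaw": 255,"offset": [0.002,0.147,0],"rotation": [0,0,0]},{"jaw": 255,"offset": [0.002,0.147,0],"rotation": [0,0,0]}])

```text
time: 3.25
position: [0.5909, 0.0469, 0.0431]
orientation: [0.556, 0.438, -0.437, -0.555]
force: [-0.4, 1.1, 3.9]
opening: 0.0598
```

```bash
cat >> h.py <<'E'
def avgF(n=8):
    a=[]
    for i in range(n):
        s=manip.observe();a.append(np.r_[s["force"],s["position"]]);grab_frame("side")
    a=np.array(a);print("F avg",a.mean(0)[:3],"sd",a.std(0)[:3],"pos",a[-1,3:],"open",s["opening"],"t",s["time"])
E
python3 - <<'E'
from h import *
avgF(3)
E
```

```text
F avg [-0.5914 -2.1544  5.2897] sd [0.2068 2.2913 0.9538] pos [0.5906 0.0458 0.043 ] open 0.06005338725494007 t 3.35
```

>>> send_rows(motion=[{"jaw": 255,"offset": [0,-0.005,0],"rotation": [0,0,0]},{"jaw": 255,"offset": [0,-0.012,0],"rotation": [0,0,0]},{"jaw": 255,"offset": [0,-0.02,0],"rotation": [0,0,0]},{"jaw": 255,"offset": [0,-0.025,0],"rotation": [0,0,0]},{"jaw": 255,"offset": [0,-0.025,0],"rotation": [0,0,0]}])

```text
time: 3.82
position: [0.5913, 0.047, 0.0691]
orientation: [0.556, 0.438, -0.437, -0.555]
force: [0.1, -0.5, -0.4]
opening: 0.0602
```

```bash
python3 - <<'E'
from h import *
avgF(8)
f=grab_frame("side"); cv2.imwrite("pics/side3.png",f["img"][:,:,::-1])
E
```

```text
F avg [ 0.0766  0.0686 -0.6113] sd [0.2869 0.4212 0.3462] pos [0.5902 0.0468 0.0672] open 0.059937096156172175 t 4.1667
```

View pics/side3.png

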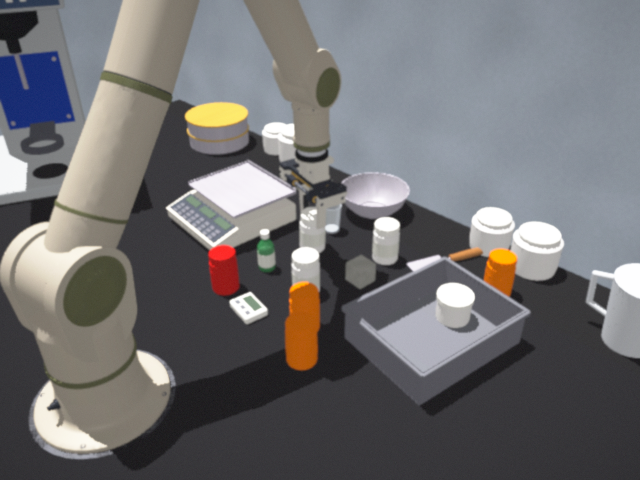

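```bash
python3 - <<'E'
import cv2,numpy as np
a=cv2.imread("pics/side1.png")[190:290,250:350];b=cv2.imread("pics/side3.png")[190:290,250:350]
cv2.imwrite("pics/cmp.png",cv2.resize(np.hstack([a,b]),None,fx=4,fy=4,interpolation=cv2.INTER_CUBIC))
E
```

```text
(no output)
```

View pics/cmp.png

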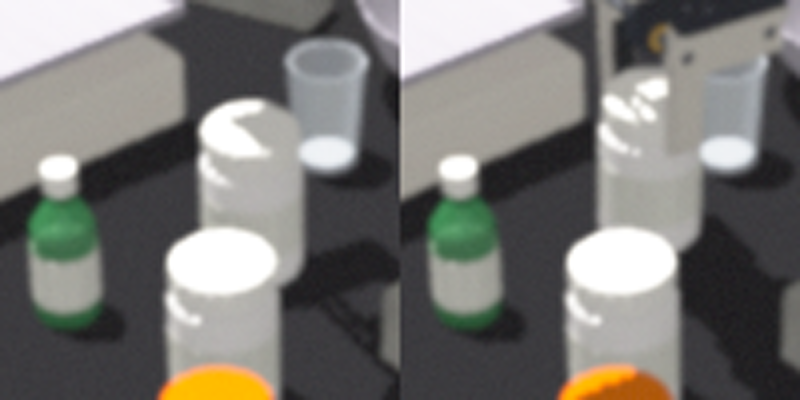

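>>> send_rows(motion=[{"jaw": 255,"offset": [0,0.008,0],"rotation": [0,0,0]},{"jaw": 255,"offset": [0,0.014,0],"rotation": [0,0,0]},{"jaw": 255,"offset": [0,0.019,0],"rotation": [0,0,0]},{"jaw": 255,"offset": [0,0.022,0],"rotation": [0,0,0]},{"jaw": 255,"offset": [0,0.0235,0],"rotation": [0,0,0]},{"jaw": 255,"offset": [0,0.0245,0],"rotation": [0,0,0]},{"jaw": 255,"offset": [0,0.0245,0],"rotation": [0,0,0]},{"jaw": 0,"offset": [0,0.0245,0],"rotation": [0,0,0]},{"jaw": 0,"offset": [0,0.0245,0],"rotation": [0,0,0]},{"jaw": 0,"offset": [0,0.0245,0],"rotation": [0,0,0]},{"jaw": 0,"offset": [0,0.0245,0],"rotation": [0,0,0]},{"jaw": 0,"offset": [0,0.0245,0],"rotation": [0,0,0]},{"jaw": 0,"offset": [0,-0.01,0],"rotation": [0,0,0]},{"jaw": 0,"offset": [0,-0.05,0],"rotation": [0,0,0]},{"jaw": 0,"offset": [0,-0.09,0],"rotation": [0,0,0]}])

```text
time: 5.52
position: [0.5896, 0.0467, 0.1581]
orientation: [-0.555, -0.437, 0.438, 0.556]
force: [1.0, -0.0, 0.5]
opening: 0.0929
```

```bash
python3 - <<'E'
from h import *
to([.484,-.04,.16])
f=grab_frame("side"); cv2.imwrite("pics/side4.png",f["img"][:,:,::-1])
f=grab_frame("wrist"); cv2.imwrite("pics/wrist4.png",f["img"][:,:,::-1])
E
```

```text
t 5.5167 pos [0.5896 0.0467 0.1581] F [ 0.9963 -0.0478  0.4742] open 0.0929 q [-0.2137  0.4714  0.0555  1.9396 -0.0375  0.734   1.1977]
jaw angle 76.4 tool y [-0.0025 -0.0005 -1.    ] tool z [-0.9721  0.2345  0.0023]
offset [-0.109  -0.0016  0.0823]
rot deg [-0.1328 -0.0001 -0.0606]
```

View pics/wrist4.png

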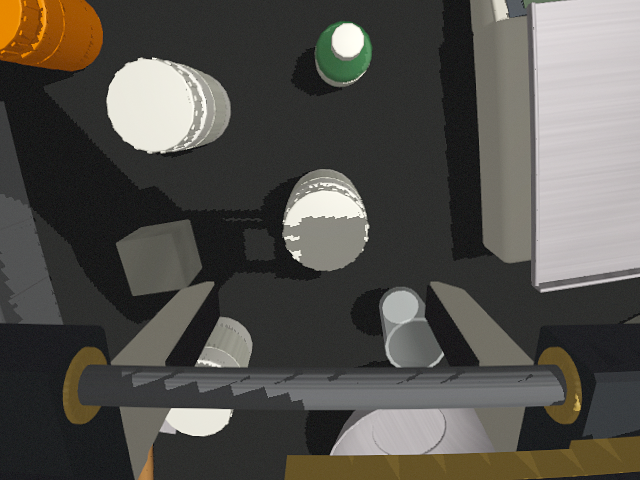

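>>> send_rows(motion=[{"jaw": 0,"offset": [-0.03,0,0.023],"rotation": [0,0,0]},{"jaw": 0,"offset": [-0.06,0,0.046],"rotation": [0,0,0]},{"jaw": 0,"offset": [-0.09,0,0.069],"rotation": [0,0,0]},{"jaw": 0,"offset": [-0.109,0,0.082],"rotation": [0,0,0]},{"jaw": 0,"offset": [-0.109,0,0.082],"rotation": [0,0,0]},{"jaw": 0,"offset": [-0.109,0.02,0.082],"rotation": [0,0,0]},{"jaw": 0,"offset": [-0.109,0.055,0.082],"rotation": [0,0,0]},{"jaw": 0,"offset": [-0.109,0.085,0.082],"rotation": [0,0,0]},{"jaw": 0,"offset": [-0.109,0.105,0.082],"rotation": [0,0,0]},{"jaw": 0,"offset": [-0.109,0.115,0.082],"rotation": [0,0,0]},{"jaw": 0,"offset": [-0.109,0.115,0.082],"rotation": [0,0,0]},{"jaw": 0,"offset": [-0.109,0.115,0.082],"rotation": [0,0,0]},{"jaw": 255,"offset": [-0.109,0.115,0.082],"rotation": [0,0,0]},{"jaw": 255,"offset": [-0.109,0.115,0.082],"rotation": [0,0,0]},{"jaw": 255,"offset": [-0.109,0.115,0.082],"rotation": [0,0,0]},{"jaw": 255,"offset": [-0.109,0.115,0.082],"rotation": [0,0,0]},{"jaw": 255,"offset": [-0.109,0.115,0.082],"rotation": [0,0,0]},{"jaw": 255,"offset": [-0.109,0.115,0.082],"rotation": [0,0,0]}])

```text
time: 7.12
position: [0.4856, -0.0397, 0.043]
orientation: [0.556, 0.438, -0.437, -0.555]
force: [-0.2, 0.8, 2.9]
opening: 0.0596
```

>>> send_rows(motion=[{"jaw": 255,"offset": [0,-0.005,0],"rotation": [0,0,0]},{"jaw": 255,"offset": [0,-0.012,0],"rotation": [0,0,0]},{"jaw": 255,"offset": [0,-0.02,0],"rotation": [0,0,0]},{"jaw": 255,"offset": [0,-0.025,0],"rotation": [0,0,0]},{"jaw": 255,"offset": [0,-0.025,0],"rotation": [0,0,0]}])

```text
time: 7.53
position: [0.4858, -0.04, 0.0689]
orientation: [0.556, 0.438, -0.437, -0.555]
force: [-0.2, -0.1, -2.9]
opening: 0.0595
```

```bash
python3 - <<'E'
from h import *
avgF(8)
f=grab_frame("side"); cv2.imwrite("pics/side5.png",f["img"][:,:,::-1])
E
```

```text
F avg [ 0.0529  0.3173 -3.1974] sd [0.4836 0.2568 0.3913] pos [ 0.485  -0.0399  0.0673] open 0.05962526488239498 t 7.8833
```

View pics/side5.png

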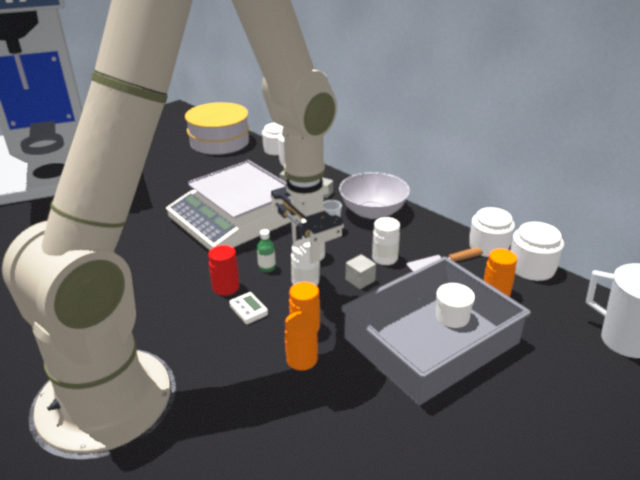

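>>> send_rows(motion=[{"jaw": 255,"offset": [0,-0.02,0],"rotation": [0,0,0]},{"jaw": 255,"offset": [0,-0.055,0],"rotation": [0,0,0]},{"jaw": 255,"offset": [0,-0.09,0],"rotation": [0,0,0]},{"jaw": 255,"offset": [0,-0.115,0],"rotation": [0,0,0]},{"jaw": 255,"offset": [0.02,-0.118,-0.001],"rotation": [0,0,0]},{"jaw": 255,"offset": [0.055,-0.118,-0.003],"rotation": [0,0,0]},{"jaw": 255,"offset": [0.09,-0.118,-0.004],"rotation": [0,0,0]},{"jaw": 255,"offset": [0.125,-0.118,-0.006],"rotation": [0,0,0]},{"jaw": 255,"offset": [0.16,-0.118,-0.007],"rotation": [0,0,0]},{"jaw": 255,"offset": [0.195,-0.118,-0.009],"rotation": [0,0,0]},{"jaw": 255,"offset": [0.23,-0.118,-0.01],"rotation": [0,0,0]},{"jaw": 255,"offset": [0.265,-0.118,-0.012],"rotation": [0,0,0]},{"jaw": 255,"offset": [0.3,-0.118,-0.013],"rotation": [0,0,0]},{"jaw": 255,"offset": [0.33,-0.118,-0.015],"rotation": [0,0,0]},{"jaw": 255,"offset": [0.35,-0.118,-0.016],"rotation": [0,0,0]},{"jaw": 255,"offset": [0.363,-0.118,-0.016],"rotation": [0,0,0]},{"jaw": 255,"offset": [0.363,-0.118,-0.016],"rotation": [0,0,0]},{"jaw": 255,"offset": [0.363,-0.118,-0.016],"rotation": [0,0,0]}])

```text
time: 9.48
position: [0.5854, 0.3086, 0.1848]
orientation: [0.556, 0.437, -0.438, -0.555]
force: [-0.3, -1.8, -3.1]
opening: 0.0593
```

```bash
python3 - <<'E'
from h import *
to([.5855,.309,.15])
for n in ["side","scene","wrist"]:
    f=grab_frame(n); cv2.imwrite(f"pics/{n}6.png",f["img"][:,:,::-1])
a=cv2.imread("pics/side6.png")[60:260,140:340];b=cv2.imread("pics/scene6.png")[80:280,320:520]
cv2.imwrite("pics/cmp6.png",cv2.resize(np.hstack([a,b]),None,fx=2,fy=2,interpolation=cv2.INTER_CUBIC))
to([.5855,.309,.15])
E
```

```text
t 9.4833 pos [0.5854 0.3086 0.1848] F [-0.3422 -1.8234 -3.1314] open 0.0593 q [-0.5931  0.5221  0.0334  1.7537 -0.0212  0.8677  0.784 ]
jaw angle 76.5 tool y [-0.0011 -0.0013 -1.    ] tool z [-0.9722  0.2342  0.0008]
offset [ 0.0005  0.0348 -0.0001]
rot deg [-0.0445 -0.     -0.0846]
t 9.6333 pos [0.5859 0.307  0.1856] F [ 0.2526  0.0381 -2.885 ] open 0.0596 q [-0.5914  0.5207  0.0341  1.7544 -0.0212  0.8677  0.7839]
jaw angle 76.3 tool y [-0.0003 -0.0011 -1.    ] tool z [-0.9716  0.2365  0.    ]
offset [0.0019 0.0356 0.0008]
rot deg [-0.0004 -0.     -0.0679]
```

View pics/cmp6.png

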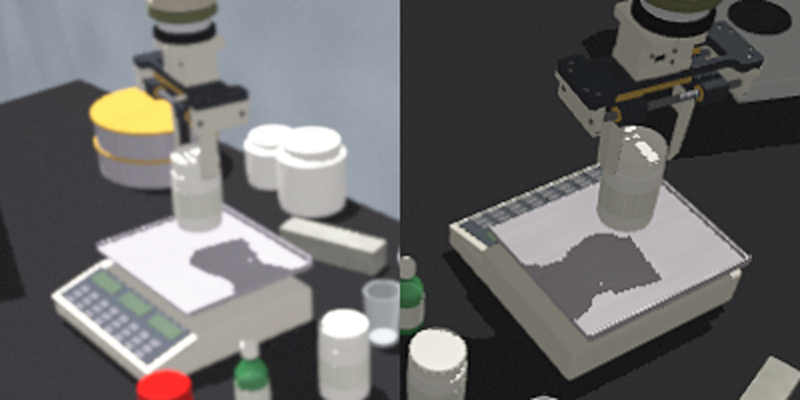

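View pics/wrist6.png

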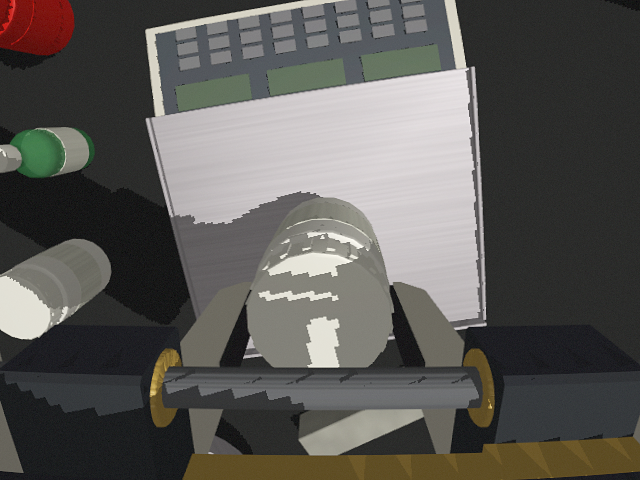

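```bash
python3 - <<'E'
from h import *
s={"position":[.5857,.3078,.1854],"orientation":manip.observe()["orientation"]}
f=grab_frame("wrist")
c=[wr(q,z,s,f) for q,z in [((149,119),.1),((472,68),.1),((485,324),.103)]]
for x in c: print(x)
print((c[0]+c[2])/2, np.linalg.norm(c[0]-c[1]),np.linalg.norm(c[1]-c[2]))
to([.5855,.309,.142])
E
```

```text
[0.4806 0.2112 0.1   ]
[0.5005 0.4305 0.1   ]
[0.6881 0.4133 0.103 ]
[0.5843 0.3123 0.1015] 0.2202034658705798 0.1884870983835709
t 9.6833 pos [0.5859 0.3072 0.1857] F [ 0.1392  1.2686 -3.4856] open 0.0595 q [-0.5914  0.5207  0.034   1.7542 -0.0213  0.8677  0.7838]
jaw angle 76.3 tool y [-0.0001 -0.0008 -1.    ] tool z [-0.9716  0.2365 -0.0001]
offset [0.0016 0.0437 0.0008]
rot deg [ 0.006   0.     -0.0481]
```

>>> send_rows(motion=[{"jaw": 255,"offset": [0.002,0.012,0],"rotation": [0,0,0]},{"jaw": 255,"offset": [0.003,0.026,0],"rotation": [0,0,0]},{"jaw": 255,"offset": [0.003,0.037,0],"rotation": [0,0,0]},{"jaw": 255,"offset": [0.003,0.042,0],"rotation": [0,0,0]},{"jaw": 255,"offset": [0.003,0.044,0],"rotation": [0,0,0]},{"jaw": 255,"offset": [0.003,0.045,0],"rotation": [0,0,0]},{"jaw": 255,"offset": [0.003,0.046,0],"rotation": [0,0,0]},{"jaw": 255,"offset": [0.003,0.046,0],"rotation": [0,0,0]}])

```text
time: 10.35
position: [0.5868, 0.3122, 0.1398]
orientation: [0.556, 0.438, -0.437, -0.556]
force: [-0.2, 0.3, -3.4]
opening: 0.0596
```

```bash
python3 - <<'E'
from h import *
avgF(4)
E
```

```text
F avg [ 0.2443  0.4297 -3.5225] sd [0.2735 0.5217 0.1538] pos [0.5869 0.3123 0.1401] open 0.059143795798750315 t 10.5
```

Still free; go down in millimetre steps.

>>> send_rows(motion=[{"jaw": 255,"offset": [-0.001,0.001,0.001],"rotation": [0,0,0]},{"jaw": 255,"offset": [-0.001,0.002,0.001],"rotation": [0,0,0]},{"jaw": 255,"offset": [-0.001,0.003,0.001],"rotation": [0,0,0]},{"jaw": 255,"offset": [-0.001,0.003,0.001],"rotation": [0,0,0]}])

```text
time: 10.88
position: [0.5854, 0.3113, 0.1366]
orientation: [0.556, 0.437, -0.437, -0.556]
force: [0.0, -0.0, -0.6]
opening: 0.0593
```

```bash
python3 - <<'E'
from h import *
avgF(4)
E
```

```text
F avg [-0.732  -0.4586 -0.881 ] sd [0.5341 0.2582 0.2097] pos [0.5854 0.3113 0.1367] open 0.05975462690846149 t 11.0333
```

>>> send_rows(motion=[{"jaw": 255,"offset": [0,0.0003,0],"rotation": [0,0,0]},{"jaw": 255,"offset": [0,0.0003,0],"rotation": [0,0,0]},{"jaw": 0,"offset": [0,0.0003,0],"rotation": [0,0,0]},{"jaw": 0,"offset": [0,0.0003,0],"rotation": [0,0,0]},{"jaw": 0,"offset": [0,0.0003,0],"rotation": [0,0,0]},{"jaw": 0,"offset": [0,0.0003,0],"rotation": [0,0,0]},{"jaw": 0,"offset": [0,0.0003,0],"rotation": [0,0,0]},{"jaw": 0,"offset": [0,-0.01,0],"rotation": [0,0,0]},{"jaw": 0,"offset": [0,-0.04,0],"rotation": [0,0,0]},{"jaw": 0,"offset": [0,-0.08,0],"rotation": [0,0,0]},{"jaw": 0,"offset": [0,-0.11,0],"rotation": [0,0,0]},{"jaw": 0,"offset": [0,-0.11,0],"rotation": [0,0,0]}])

```text
time: 12.08
position: [0.5883, 0.3127, 0.254]
orientation: [0.556, 0.441, -0.434, -0.555]
force: [1.1, -0.3, 0.6]
opening: 0.0928
```

```bash
python3 - <<'E'
from h import *
to([.5895,.0465,.17])
for n in ["side","scene","wrist"]:
    f=grab_frame(n); cv2.imwrite(f"pics/{n}7.png",f["img"][:,:,::-1])
a=cv2.imread("pics/side7.png")[60:260,140:340];b=cv2.imread("pics/scene7.png")[80:280,320:520]
cv2.imwrite("pics/cmp7.png",cv2.resize(np.hstack([a,b]),None,fx=2,fy=2,interpolation=cv2.INTER_CUBIC))
E
```

```text
t 12.0833 pos [0.5883 0.3127 0.254 ] F [ 1.1399 -0.3276  0.555 ] open 0.0928 q [-0.6001  0.4582  0.0394  1.678  -0.0206  0.9957  0.7797]
jaw angle 76.4 tool y [ 0.0086  0.0053 -0.9999] tool z [-0.9719  0.2351 -0.0071]
offset [-0.2591  0.0826 -0.0632]
rot deg [ 0.4059 -0.0015  0.4105]
```

View pics/cmp7.png

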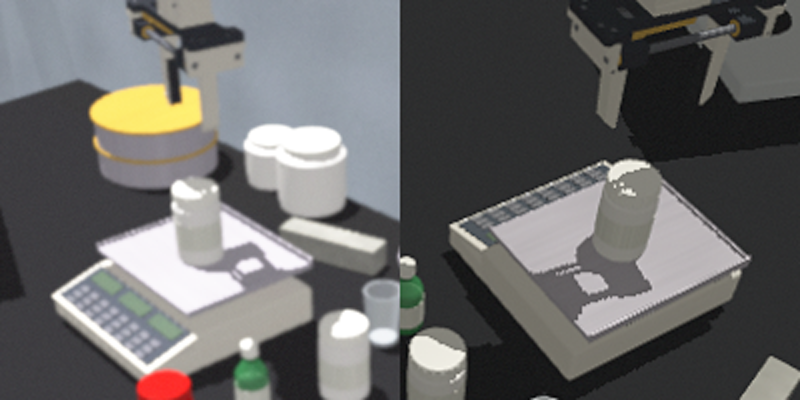

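View pics/wrist7.png

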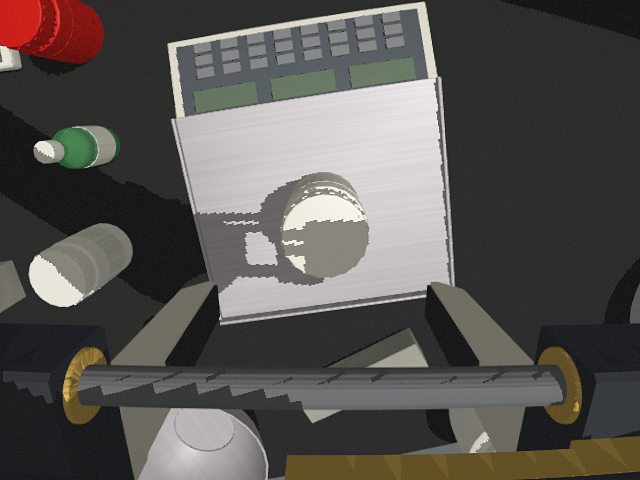

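>>> send_rows(motion=[{"jaw": 0,"offset": [-0.03,0,-0.008],"rotation": [0,0,0]},{"jaw": 0,"offset": [-0.065,0,-0.017],"rotation": [0,0,0]},{"jaw": 0,"offset": [-0.1,0,-0.026],"rotation": [0,0,0]},{"jaw": 0,"offset": [-0.135,0.01,-0.035],"rotation": [0,0,0]},{"jaw": 0,"offset": [-0.17,0.03,-0.044],"rotation": [0,0,0]},{"jaw": 0,"offset": [-0.205,0.05,-0.053],"rotation": [0,0,0]},{"jaw": 0,"offset": [-0.235,0.065,-0.06],"rotation": [0,0,0]},{"jaw": 0,"offset": [-0.252,0.075,-0.065],"rotation": [0,0,0]},{"jaw": 0,"offset": [-0.257,0.077,-0.066],"rotation": [0,0,0]},{"jaw": 0,"offset": [-0.257,0.077,-0.066],"rotation": [0,0,0]},{"jaw": 0,"offset": [-0.257,0.077,-0.066],"rotation": [0,0,0]}])

```text
time: 13.15
position: [0.5891, 0.0472, 0.1693]
orientation: [-0.555, -0.437, 0.438, 0.556]
force: [-0.3, 0.1, 0.1]
opening: 0.0927
```

```bash
python3 - <<'E'
from h import *
f=grab_frame("wrist"); f=grab_frame("wrist"); cv2.imwrite("pics/wrist8.png",f["img"][:,:,::-1])
to([.5895,.0465,.043])
E
```

```text
t 13.25 pos [0.5896 0.0482 0.1699] F [ 0.1417  0.5775 -0.2316] open 0.0925 q [-0.2148  0.4557  0.0538  1.9308 -0.0357  0.7553  1.196 ]
jaw angle 76.6 tool y [ 0.0006  0.0009 -1.    ] tool z [-0.9726  0.2323 -0.0004]
offset [-0.0018  0.1269 -0.0003]
rot deg [ 0.0204 -0.      0.0588]
```

View pics/wrist8.png

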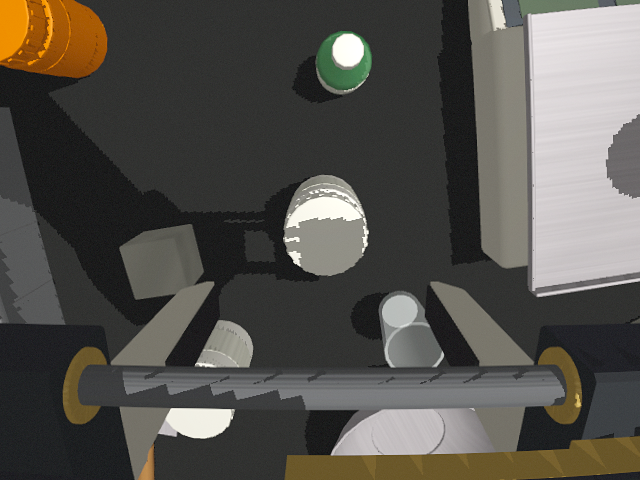

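>>> send_rows(motion=[{"jaw": 0,"offset": [-0.002,0.035,0],"rotation": [0,0,0]},{"jaw": 0,"offset": [-0.002,0.07,0],"rotation": [0,0,0]},{"jaw": 0,"offset": [-0.002,0.1,0],"rotation": [0,0,0]},{"jaw": 0,"offset": [-0.002,0.12,0],"rotation": [0,0,0]},{"jaw": 0,"offset": [-0.002,0.127,0],"rotation": [0,0,0]},{"jaw": 0,"offset": [-0.002,0.127,0],"rotation": [0,0,0]},{"jaw": 0,"offset": [-0.002,0.127,0],"rotation": [0,0,0]},{"jaw": 255,"offset": [-0.002,0.127,0],"rotation": [0,0,0]},{"jaw": 255,"offset": [-0.002,0.127,0],"rotation": [0,0,0]},{"jaw": 255,"offset": [-0.002,0.127,0],"rotation": [0,0,0]},{"jaw": 255,"offset": [-0.002,0.127,0],"rotation": [0,0,0]},{"jaw": 255,"offset": [-0.002,0.127,0],"rotation": [0,0,0]},{"jaw": 255,"offset": [-0.002,0.127,0],"rotation": [0,0,0]},{"jaw": 255,"offset": [-0.002,0.12,0],"rotation": [0,0,0]},{"jaw": 255,"offset": [-0.002,0.1,0],"rotation": [0,0,0]},{"jaw": 255,"offset": [-0.002,0.07,0],"rotation": [0,0,0]},{"jaw": 255,"offset": [-0.002,0.03,0],"rotation": [0,0,0]},{"jaw": 255,"offset": [-0.002,-0.01,0],"rotation": [0,0,0]},{"jaw": 255,"offset": [-0.002,-0.02,0],"rotation": [0,0,0]},{"jaw": 255,"offset": [-0.002,-0.02,0],"rotation": [0,0,0]}])

```text
time: 14.92
position: [0.5906, 0.0441, 0.1934]
orientation: [0.557, 0.439, -0.435, -0.555]
force: [0.2, 0.2, -2.1]
opening: 0.0607
```

```bash
python3 - <<'E'
from h import *
avgF(5)
to([.504,-.33,.19],81)
E
```

```text
F avg [ 0.0104  0.0765 -1.1353] sd [0.369  0.5206 0.5397] pos [0.5877 0.0439 0.188 ] open 0.06096096732679756 t 15.1167
t 15.1667 pos [0.5877 0.044  0.1878] F [ 0.5826  0.4416 -0.5098] open 0.0608 q [-0.2128  0.4337  0.0591  1.9149 -0.0347  0.7969  1.1992]
jaw angle 76.4 tool y [-0.003  -0.0005 -1.    ] tool z [-0.9721  0.2345  0.0028]
offset [-0.3832 -0.0017 -0.0063]
rot deg [-0.1603 -4.5627 -0.0617]
```

>>> send_rows(motion=[{"jaw": 255,"offset": [-0.02,0,0],"rotation": [0,0,0]},{"jaw": 255,"offset": [-0.055,0,-0.001],"rotation": [0,0,0]},{"jaw": 255,"offset": [-0.09,0,-0.001],"rotation": [0,0,0]},{"jaw": 255,"offset": [-0.125,0,-0.002],"rotation": [0,0,0]},{"jaw": 255,"offset": [-0.16,0,-0.003],"rotation": [0,0,0]},{"jaw": 255,"offset": [-0.195,0,-0.003],"rotation": [0,0,0]},{"jaw": 255,"offset": [-0.23,0,-0.004],"rotation": [0,0,0]},{"jaw": 255,"offset": [-0.265,0,-0.004],"rotation": [0,0,0]},{"jaw": 255,"offset": [-0.3,0,-0.005],"rotation": [0,0,0]},{"jaw": 255,"offset": [-0.335,0,-0.005],"rotation": [0,0,0]},{"jaw": 255,"offset": [-0.365,0,-0.006],"rotation": [0,0,0]},{"jaw": 255,"offset": [-0.383,0,-0.006],"rotation": [0,0,0]},{"jaw": 255,"offset": [-0.383,0,-0.006],"rotation": [0,0,0]},{"jaw": 255,"offset": [-0.383,0,-0.006],"rotation": [0,0,0]},{"jaw": 255,"offset": [-0.383,0,-0.006],"rotation": [0,0,0]}])

```text
time: 16.42
position: [0.5046, -0.3284, 0.1884]
orientation: [-0.555, -0.437, 0.438, 0.556]
force: [-0.7, 0.4, 0.1]
opening: 0.0607
```

```bash
python3 - <<'E'
from h import *
for n in ["wrist","side"]:
    f=grab_frame(n); cv2.imwrite(f"pics/{n}9.png",f["img"][:,:,::-1])
to([.504,-.33,.06])
E
```

```text
t 16.5167 pos [ 0.5051 -0.328   0.1889] F [ 0.5743  0.761  -0.1809] open 0.0605 q [ 0.4181  0.4476  0.0913  1.8882 -0.0554  0.8095  1.8747]
jaw angle 76.5 tool y [-0.0008  0.0011 -1.    ] tool z [-0.9726  0.2327  0.0011]
offset [-0.0024  0.1289  0.0005]
rot deg [-0.0611  0.      0.0511]
```

View pics/wrist9.png

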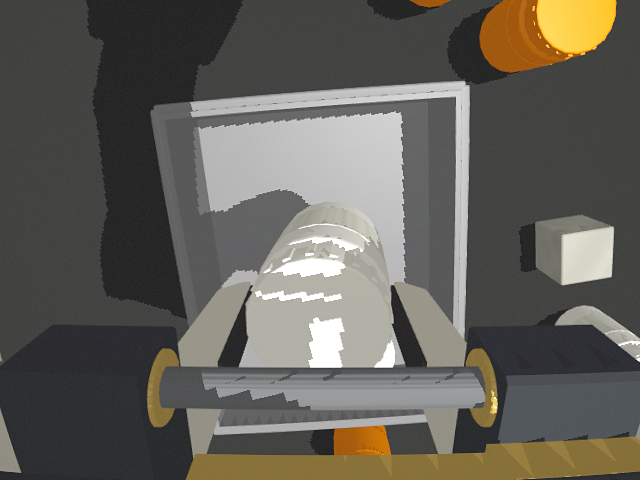

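View pics/side9.png

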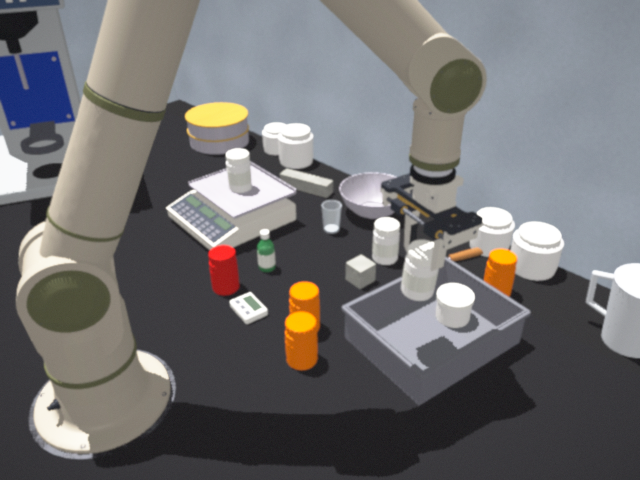

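>>> send_rows(motion=[{"jaw": 255,"offset": [-0.002,0.03,0],"rotation": [0,0,0]},{"jaw": 255,"offset": [-0.002,0.065,0],"rotation": [0,0,0]},{"jaw": 255,"offset": [-0.002,0.1,0],"rotation": [0,0,0]},{"jaw": 255,"offset": [-0.002,0.12,0],"rotation": [0,0,0]},{"jaw": 255,"offset": [-0.002,0.13,0],"rotation": [0,0,0]},{"jaw": 255,"offset": [-0.002,0.135,0],"rotation": [0,0,0]},{"jaw": 255,"offset": [-0.002,0.137,0],"rotation": [0,0,0]},{"jaw": 255,"offset": [-0.002,0.138,0],"rotation": [0,0,0]},{"jaw": 255,"offset": [-0.002,0.139,0],"rotation": [0,0,0]},{"jaw": 255,"offset": [-0.002,0.14,0],"rotation": [0,0,0]},{"jaw": 255,"offset": [-0.002,0.14,0],"rotation": [0,0,0]}])

```text
time: 17.43
position: [0.5048, -0.3318, 0.0504]
orientation: [0.556, 0.438, -0.437, -0.555]
force: [0.2, -0.5, -1.0]
opening: 0.0604
```

```bash
python3 - <<'E'
from h import *
avgF(6)
E
```

```text
F avg [-0.2421 -0.3107 -0.8367] sd [0.4975 0.3712 0.3662] pos [ 0.5044 -0.3316  0.0498] open 0.06068553391041292 t 17.6833
```

>>> send_rows(motion=[{"jaw": 255,"offset": [0,0.001,0],"rotation": [0,0,0]},{"jaw": 255,"offset": [0,0.0018,0],"rotation": [0,0,0]},{"jaw": 255,"offset": [0,0.0025,0],"rotation": [0,0,0]},{"jaw": 255,"offset": [0,0.0025,0],"rotation": [0,0,0]}])

```text
time: 18.07
position: [0.5044, -0.3315, 0.047]
orientation: [0.556, 0.437, -0.437, -0.556]
force: [0.9, 0.4, 1.5]
opening: 0.0607
```

```bash
python3 - <<'E'
from h import *
avgF(6)
E
```

```text
F avg [0.0743 0.3871 0.988 ] sd [0.5049 0.3523 0.4079] pos [ 0.5044 -0.3316  0.0471] open 0.06046571882944199 t 18.3167
```

>>> send_rows(motion=[{"jaw": 0,"offset": [0,0,0],"rotation": [0,0,0]},{"jaw": 0,"offset": [0,0,0],"rotation": [0,0,0]},{"jaw": 0,"offset": [0,0,0],"rotation": [0,0,0]},{"jaw": 0,"offset": [0,0,0],"rotation": [0,0,0]},{"jaw": 0,"offset": [0,0,0],"rotation": [0,0,0]},{"jaw": 0,"offset": [0,-0.01,0],"rotation": [0,0,0]},{"jaw": 0,"offset": [0,-0.04,0],"rotation": [0,0,0]},{"jaw": 0,"offset": [0,-0.08,0],"rotation": [0,0,0]},{"jaw": 0,"offset": [0,-0.12,0],"rotation": [0,0,0]},{"jaw": 0,"offset": [0,-0.14,0],"rotation": [0,0,0]},{"jaw": 0,"offset": [0,-0.14,0],"rotation": [0,0,0]}])

```text
time: 19.28
position: [0.5065, -0.3331, 0.1929]
orientation: [0.558, 0.439, -0.436, -0.553]
force: [0.8, -0.2, 0.5]
opening: 0.0929
```

```bash
python3 - <<'E'
from h import *
for n in ["wrist","side","scene"]:
    f=grab_frame(n); cv2.imwrite(f"pics/{n}10.png",f["img"][:,:,::-1])
to([.7055,-.086,.16])
E
```

```text
t 19.4333 pos [ 0.504  -0.3313  0.1871] F [-0.8895 -0.6573 -0.0495] open 0.0928 q [ 0.4218  0.4501  0.094   1.8893 -0.0569  0.8047  1.88  ]
jaw angle 76.4 tool y [ 0.0001  0.0001 -1.    ] tool z [-0.9721  0.2345 -0.    ]
offset [ 0.2857  0.0271 -0.1384]
rot deg [ 0.0024 -0.      0.0053]
```

View pics/side10.png

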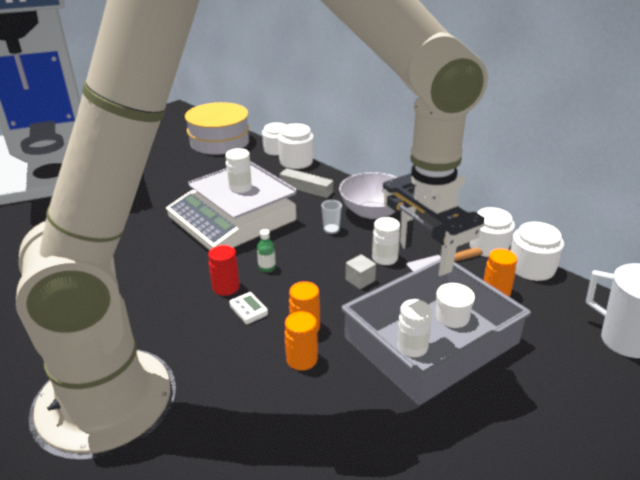

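View pics/scene10.png

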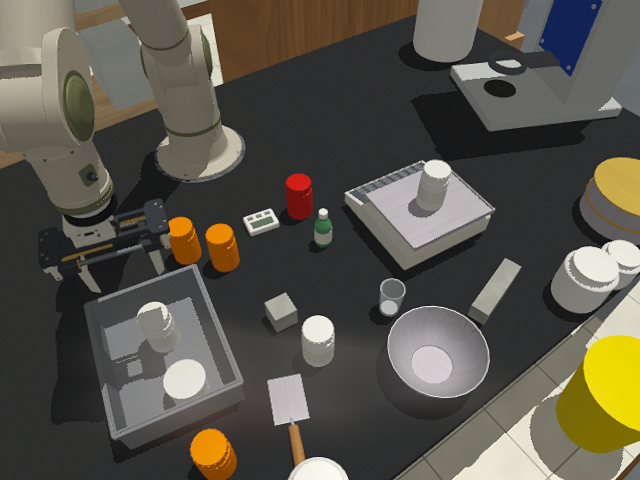

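```bash
python3 - <<'E'
from h import *
S=grab_frame("scene");D=grab_frame("side")
print("jar on pan lid", onz(S,(436,169.5),.193),onz(D,(238,157),.193))
print("expect px", proj(S,[.585,.3105,.193]),proj(D,[.585,.3105,.193]))
print("in crate", onz(S,(153,315),.104),onz(D,(414.5,311),.104))
a=cv2.imread("pics/scene0.png").astype(int);b=S["img"][:,:,::-1].astype(int)
for n,(x,y,w,h) in dict(J3=(295,310,45,60),cube=(260,290,40,42),beaker=(375,275,32,45),bottle=(312,205,22,45),tub=(160,355,48,50)).items():
    d=np.abs(a-b)[y:y+h,x:x+w].max(2); print(n,"changed frac",(d>40).mean().round(3))
s=manip.observe();print(s["time"],s["position"],s["force"],np.abs(s["qvel"]).max())
E
```

```text
jar on pan lid [0.5848 0.311  0.193 ] [0.5702 0.2947 0.193 ]
expect px [435.8996 169.6376] [238.6497 153.2532]
in crate [ 0.5092 -0.3237  0.104 ] [ 0.4963 -0.3282  0.104 ]
J3 changed frac 0.0
cube changed frac 0.0
beaker changed frac 0.0
bottle changed frac 0.032
tub changed frac 0.041
19.5333 [ 0.5036 -0.331   0.1859] [-0.3942 -0.4619 -0.6559] 0.008672841751435586
```

```bash
python3 -c "
from bench import manip
print(manip.job_done())"
```

```text
the job is handed in; nothing more can be done
None
```

The part-used jar is upright in the middle of the scale's pan and the empty one is upright in the free part of the crate. The full jar was left untouched where it stood. I handed the job in at 19.5 s of the 67 s allowed.

- **Identification:** I lifted two jars to weigh them. The one at about (0.590, 0.047) read about 0.6 N, so it is the empty one, and I set it back down at first. The one at about (0.485, −0.040) read about 3.2 N, so it is the part-used one. The third is full by elimination; I did not weigh it.
- **Order and set-down:** I placed the part-used jar first, then the empty one. Both went down in millimetre steps until the force reading showed contact, then were released. I saw no more than about 1.5 N of upward force.
- **Last checks:**
  - **Pan jar:** the scene view puts it at (0.585, 0.311), within a millimetre of my pan centre. The side view put its lid 4 px (about 20 mm) off. I put that down to my rough lid pixel in that view and did not re-measure it.
  - **Crate jar:** it stands at about (0.503, −0.326), a few millimetres from the centre of the free part.
  - **Full jar, cube and beaker:** their pixels have not changed since the start.
  - **Bottle and tub:** 3–4% of their pixels changed, which I take to be shadow changes. Both looked in place in the last pictures.
  - **Gripper:** it was open and clear of everything at hand-in.

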